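# Refit the fan knob and hold it pressed

## Robot

A 7-joint arm with a two-finger parallel gripper is mounted at the origin on the work surface. World frame = base frame: x ahead of the robot, y to its left, z up, the work surface at z = 0. Lengths are in mm, angles in rad, forces in N, time in s.
With the tool pointing down it reaches from about 400 to 875 mm from the base axis. Payload 19.3 kg.
Tool frame: the origin (TCP) lies midway between the tips of the shut fingers; the grasp point (between the pads) lies 19 mm behind it; z points along the fingers, y is the line along which they close (so a half turn about z gives the same grasp; the last joint's range is limited). The gripper opens to 85 mm and grips with 20 to 120 N. Pads are 22 mm wide; open, the fingers measure 114 mm over their backs; the gripper's body (76 mm by 85 mm) begins 54 mm behind the grasp point. The pads swing forward as they close: fully open they stand 13 mm farther back than shut.
Start: joints at [-1.286, 0.521, -0.036, 1.599, 0.021, 1.021, -0.113], TCP at [217.145, 586.057, 231.291] pointing down, gripper open.
Joint ranges: [-2.91, 2.91], [-0.3, 2.13], [-1.5, 1.42], [0.17, 2.43], [-1.26, 4.41], [0.16, 1.93], [-2.52, 2.52]. Speed limits (rad/s): [1.89, 1.89, 2.39, 2.39, 3.01, 3.01, 3.01].

## Interface

Orientations are given as a rotation vector (axis times angle).
In Python, from station import manip gives the robot as it stands. The module is installed in compiled form; this text tells all that it offers.
- The arm moves only by the shell command python3 -m handwheel 'ROWS'. ROWS is JSON, a list of rows, each a list of 3 entries, a list of its own where there are three numbers: the closure in counts, from 0 (fully open) to 255 (shut), then the shift along the tool's x, y, z as a fraction of full scale, then the turn about the tool's z as a fraction of full scale. A call has 1 to 20 rows; each row is the pose to reach, as a shift and turn from the pose commanded when the call began, along the tool's axes at that moment, turning the shorter way round; what a row does not reach only later rows make up. Full scale, the value 1, is 15 cm for a shift and 360 degrees for a turn. A row lasts 1/10 s, in which the tool goes at most 50 mm and 8.59 degrees, less where a joint would pass 70% of its speed; a pose out of reach is approached as far as the arm can. A call with a number of a shift or a turn outside -1 to 1 is refused whole. A call with a gripper value outside its range is refused whole. The fingers move at their own pace and stop on an object; the grip force is fixed at half the most. Time passes only in rows, so rows that repeat a pose let the fingers close. It gives the time, the measured TCP pose, the force, the opening and the grip force at its end, in the units of the state.
- manip.sense(): the state, without advancing time (a new reading comes with each control period).
- manip.capture(name): name is "side" or "top"; returns (picture, depth): 384x512x3 uint8, blue, green, red; 384x512 float32, mm along the optical axis (not along the pixel's ray), 0 where there is no reading.
- manip.calibration(name): a dict with "vertical_fov" (degrees; the focal length in pixels is half the picture's height over the tangent of half this angle, whatever the lens; pixels are square), "cx", "cy" (the principal point, pixels), "T" (4x4, takes a point from camera to world coordinates). Camera axes: x right, y down, z forward; pixel columns grow to the right and rows downward; lengths in mm; the calibration is good to about 2 mm. A picture is of the moment at which its call begins. calibration takes no time and is no camera call.
- manip.job_done(): hands the job in; it is judged then, once.
The state is a dict: "time_s": time; "q": joint angles; "qvel": joint speeds; "tau": joint torques, N m; "ee_pos": TCP position; "tool_rot": TCP orientation; "ft_force": force on the tool from outside, world axes, zero at the start; "ft_torque": the same for the moment, N m; "grip_width": opening from 0.0 (shut) to 1.0 (fully open); "gripper_force": force on a finger pad.
Only numpy, scipy, OpenCV 4.12 (cv2) and the standard library are available. Lean on these libraries where they do the work, as an engineer would, in place of code of your own. Each camera call takes 0.05 s, during which the arm holds its last target. There are 200 camera calls.

## Task

Pick the loose chrome knob out of the ceramic dish, turn it until the cross-shaped socket in its underside meshes with the four-rib stem of the fan control, slide it fully home on the stem, and push so that the sprung stem goes in more than halfway. Be gentle: never load the fan control with more than 25 N, and do not shift or upset the dish, the glass, the dominoes or the caddy. Finish while still gripping the knob and keeping it pressed in; do not let go.

Things in the scene. Friction and masses are not known exactly. Their poses are not given: they have to be found in the camera images.
- knob_mid (a point): Centre (half-way up, on the axis) of the loose chrome knob: 50 mm tall, 90 g, standing upright in the dish, z up. Below: a round skirt 52 mm across, 22 mm tall. On it stands a flat grip bar 44 mm long (along the knob's x), 14 mm wide (along its y) and 28 mm tall, to be gripped across its width.
- knob_mouth (a point): Centre of the knob's underside, 25 mm below knob_mid, same axes: the mouth of a cross-shaped socket 16 mm deep. Its four slots lie along the knob's x and y axes; each is 9 mm wide and the cross is 25 mm from end to end.
- stem_top (a point): Top centre of the fan control's white four-rib stem, cross-shaped from above: ribs along this frame's x and y, 6 mm thick, 22 mm tip to tip, upper edges rounded (3 mm). z up. Fits the socket in any quarter turn with 1.5 mm to spare each side. Knob fully home: this point touches the socket's roof, knob_mid 9 mm above it. Not meshed: knob_mid 25 mm above it.
- stem (a joint): How far the sprung stem is pushed straight down into the control: 0 at rest (standing 30 mm above the collar), 0.012 m at its stop. It starts to move at about 3 N and needs 0.8 N more per mm (8 N at 6 mm, 13 N at the stop); it springs back. The knob's weight alone does not move it. It hardly turns (0.4 N m); its angle differs in each start.
- fan_control: Chrome fan control, fixed to the slab: a box 120 x 120 mm and 36 mm tall with a round collar 68 mm across on top, its face 40 mm above the slab; the stem rises from its middle. Origin: centre of the underside. Dish and control can be on either side.
- dish: Loose round white ceramic dish, 152 mm across the rim, 120 mm across the foot, 18 mm tall, inner floor 5 mm above the slab and flat; 450 g. Origin: centre of the underside. The knob stands near its middle.
- glass: Empty short glass, 72 mm across the rim, 85 mm tall, bystander. Origin: centre of the underside.
- domino_a: White melamine domino lying flat, 50 x 25 x 10 mm (x, y, z), bystander. Origin: centre of the underside.
- domino_b: A second domino like the first, bystander.
- caddy: White plastic two-tier caddy, 130 x 180 mm and 140 mm tall, bystander. Origin: centre of the underside.
There are look-alikes about, which are no part of the job. There is more than one size of the part that bears knob_mid; the job needs the largest.

How it is judged:
By the outcome, as a careful person would: the job done as asked, in the order asked, and still so for the second after the job is handed in, while the arm keeps its last pose, push and grip.
It also fails if it takes over 38 s, if anything falls off the work surface, if the arm or the gripper's body presses on something with over 40 N, if the wrist force passes 120 N, or if a joint passes its speed limit or range.

## Working session

There is one attempt and no reset: what is moved stays moved. The work goes in short steps, Python scripts to look and compute and a shell command to move; the robot and the scene stay as the last step left them, time stands still between calls to the robot, and variables do not carry over. Pictures are saved under pics/ and viewed, at most 10 in all, crops included, and the job is handed in when it is done.

```bash
mkdir -p pics
cat > h.py <<'E'
import numpy as np, cv2
from station import manip
def cal(n):
    c=manip.calibration(n); f=192/np.tan(np.radians(c["vertical_fov"])/2); return f,c["cx"],c["cy"],np.array(c["T"])
def cloud(n,d):
    f,cx,cy,T=cal(n); v,u=np.mgrid[:384,:512]
    P=np.stack([(u-cx)/f*d,(v-cy)/f*d,d],-1); return P@T[:3,:3].T+T[:3,3]
def ray(n,u,v,z):
    f,cx,cy,T=cal(n); r=T[:3,:3]@np.array([(u-cx)/f,(v-cy)/f,1]); return T[:3,3]+r*(z-T[2,3])/r[2]
E
python3 - <<'E'
from h import *
for n in("top","side"):
    p,d=manip.capture(n); np.savez(f"{n}0.npz",p=p,d=d); cv2.imwrite(f"pics/{n}0.png",cv2.resize(p,(800,600)))
    print(n,cal(n), (d>0).mean())
s=manip.sense(); print(s)
E
```

```text
top (np.float64(348.8569317165349), 254.33886656895595, 190.25162294025822, array([[ 8.69385548e-03, -9.92682320e-01,  1.20441804e-01,
         4.83809832e+02],
       [-9.99911003e-01, -7.41122609e-03,  1.10932302e-02,
         1.20491608e+02],
       [-1.01194320e-02, -1.20527528e-01, -9.92658407e-01,
         8.52507767e+02],
       [ 0.00000000e+00,  0.00000000e+00,  0.00000000e+00,
         1.00000000e+00]])) 0.9959920247395834
side (np.float64(350.06877555400166), 257.38402491932794, 195.72781092953437, array([[ 7.08358154e-01, -4.45373816e-01,  5.47604684e-01,
         1.61984329e+02],
       [-7.05648436e-01, -4.28139641e-01,  5.64585452e-01,
        -3.25932548e+02],
       [-1.70003044e-02, -7.86345097e-01, -6.17553543e-01,
         5.47884571e+02],
       [ 0.00000000e+00,  0.00000000e+00,  0.00000000e+00,
         1.00000000e+00]])) 0.9958241780598959
{'time_s': 0.1, 'q': array([-1.28621359,  0.52197573, -0.0363311 ,  1.5998948 ,  0.02117109,
        1.02110983, -0.11276622]), 'qvel': array([ 0.00118176, -0.00186046,  0.00060661,  0.00188109,  0.0015362 ,
       -0.00016195, -0.00169466]), 'tau': array([ 2.62640344e-03, -9.28473043e+01,  1.98343500e+00, -3.70543671e+01,
        1.80624914e-02,  5.17681488e-03, -2.46373912e-05]), 'ee_pos': array([217.03983907, 585.80635252, 230.79007401]), 'tool_rot': array([-5.54334098e-01, -3.09216213e+00,  1.56299559e-03]), 'ft_force': array([-0.63459779,  0.40287869,  0.21965722]), 'ft_torque': array([-0.00679936, -0.00654149, -0.05460651]), 'gripper_force': 0.0, 'grip_width': 1.0060494519712202}
```

View pics/top0.png

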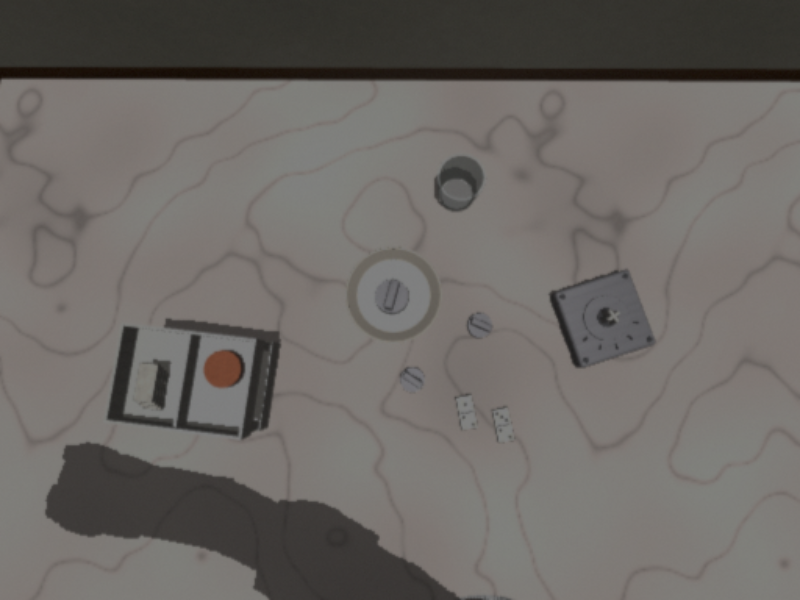

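View pics/side0.png

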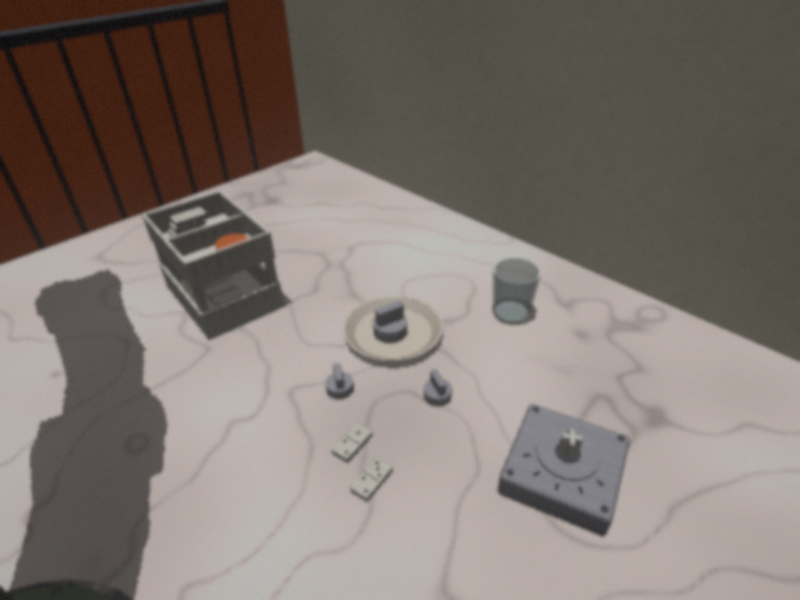

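The top view shows the dish with the largest knob at (392,296), the control at (603,318) with its white cross stem at (613,316), and smaller look-alike knobs at (480,325) and (412,379). The side view shows the same objects: knob (390,320), stem (571,437).

```bash
cat >> h.py <<'E'
def rect(m,n,z):
    v,u=np.nonzero(m); X=np.array([ray(n,a,b,z)[:2] for a,b in zip(u,v)],np.float32)
    return X, cv2.minAreaRect(X)
E
python3 - <<'E'
from h import *
for n,(ku,kv),(su,sv) in(("top",(251,189),(392,202)),("side",(250,205),(365,280))):
    a=np.load(n+"0.npz"); p,d=a["p"],a["d"]; C=cloud(n,d)
    print(n,"table z",np.median(C[300:330,300:330,2]) if n=="top" else np.median(C[250:260,420:440,2]))
    v,u=np.mgrid[:384,:512]
    near=(abs(u-ku)<28)&(abs(v-kv)<28)
    Z=C[...,2]
    m=near&(Z>42)&(Z<75); print("bar",m.sum(),C[m].mean(0),"zmed",np.median(Z[m])); 
    if m.sum()>5: print(cv2.minAreaRect(C[m][:,:2].astype(np.float32)))
    m=near&(Z>20)&(Z<75); print("knob",m.sum(),cv2.minEnclosingCircle(C[m][:,:2].astype(np.float32)))
    near=(abs(u-su)<15)&(abs(v-sv)<15)
    m=near&(Z>60)&(Z<85); print("stem",m.sum(),C[m].mean(0),np.median(Z[m]))
    b=p.astype(int).min(-1); print(b[sv-9:sv+10,su-9:su+10])
    print("colour top",[tuple(p[int(y*.64),int(x*.64)]) for x,y in((392,290),(376,296),(603,300),(393,320))])
E
```

```text
top table z 0.5951140275010403
bar 118 [585.71237794 138.75701834  55.13847037] zmed 55.47245266421419
((586.0503540039062, 139.04891967773438), (13.843512535095215, 43.57378005981445), 75.38782501220703)
knob 395 ((590.421142578125, 137.00653076171875), 73.77043914794922)
stem 60 [ 554.40114195 -179.69841661   68.5312157 ] 69.060595674063
[[ 99  99  99 100  98  97  98  98  97  96  95  94  95  93  94  92  93  94
   94]
 [ 99 100  99  98  98  96  97  96  96  95  94  92  93  95  95  95  93  93
   92]
 [ 99  99  98  98  97  96  96  95  95  94  95  95  95  95  95  95  96  93
   91]
 [ 99  96  94  86  84  84  87  93  95  95  95  94  95  95  96  95  94  93
   91]
 [ 95  85  78  54  54  57  66  90  92  95  95  94  96  95  95  96  95  94
   92]
 [ 86  55  43  39  41  48  69  97  94  91  87  89  97  96  94  95  96  95
   94]
 [ 71  52  37  37  40  45  71 101 113  88  70  80 103 103  96  96  96  96
   94]
 [ 61  51  42  38  38  42  59  87 114 110  86 105 115 112  98  95  95  95
   92]
 [ 56  52  46  37  37  38  43  64 103 119 114 118 109 100  95  94  93  93
   93]
 [ 54  49  46  35  36  43  53
[... 2365 characters left out ...]
8 107 125
  132]
 [103  89  78  69  70  69  71  70  87 109 119 111  90  75  74  88 109 126
  131]
 [ 94  77  71  70  71  67  67  68  74  84  90  87  75  70  76  92 116 126
  131]
 [ 85  69  67  68  70  70  71  64  67  72  73  75  68  73  80 100 119 128
  130]
 [ 80  70  71  71  69  66  64  67  66  69  67  71  70  72  85 103 122 130
  130]
 [ 77  72  73  70  68  65  65  65  68  71  70  70  68  68  81 100 122 128
  129]
 [ 81  74  74  73  71  69  64  64  66  68  68  70  70  68  75  98 118 128
  131]]
colour top [(np.uint8(179), np.uint8(183), np.uint8(190)), (np.uint8(173), np.uint8(177), np.uint8(187)), (np.uint8(157), np.uint8(162), np.uint8(171)), (np.uint8(62), np.uint8(61), np.uint8(61))]
```

Run:
```python
from h import *
t=np.load("top0.npz")["p"]; s=np.load("side0.npz")["p"]
f=lambda p,x,y,r:cv2.resize(cv2.normalize(p[y-r:y+r,x-r:x+r],None,0,255,cv2.NORM_MINMAX),(390,290 if 0 else 390),interpolation=cv2.INTER_NEAREST)[:,:]
g=np.hstack([f(t,251,189,20),f(t,392,202,20)])
cv2.imwrite("pics/c1.png",g)
```

```text
(no output)
```

View pics/c1.png

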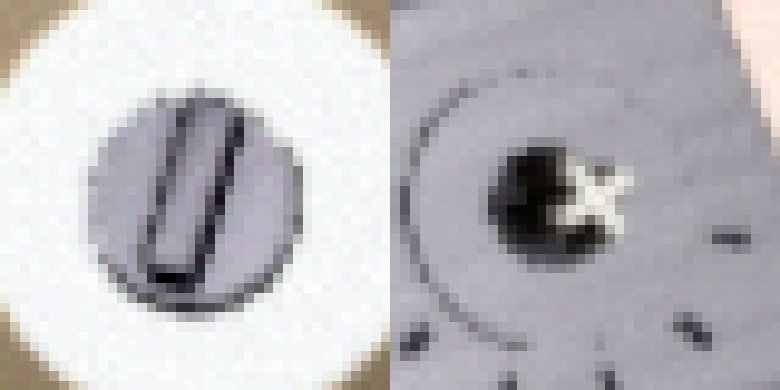

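```bash
cat > stem.py <<'E'
from h import *
# stem top: white cross, rays onto z=70; dark knob bar rect top
def stem(n,p,u0,v0,thr,r=7,z=70):
    g=p.astype(float).min(-1); v,u=np.mgrid[v0-r:v0+r+1,u0-r:u0+r+1]
    w=np.clip(g[v0-r:v0+r+1,u0-r:u0+r+1]-thr,0,None)
    X=np.array([ray(n,a,b,z)[:2] for a,b in zip(u.ravel(),v.ravel())]); w=w.ravel()
    c=(X*w[:,None]).sum(0)/w.sum()
    for _ in range(5):
        k=w*(np.hypot(*(X-c).T)<13); c=(X*k[:,None]).sum(0)/k.sum()
    D=X-c; t=np.arctan2(D[:,1],D[:,0]); rr=np.hypot(*D.T)
    k=w*(rr<14)*rr**2
    return c,np.degrees(np.angle((k*np.exp(4j*t)).sum()))/4, np.sqrt(((w*(rr<14))*rr**2).sum()/(w*(rr<14)).sum())
E
python3 - <<'E'
from stem import *
t=np.load("top0.npz"); s=np.load("side0.npz")
for th in(98,101,105): print(stem("top",t["p"],393,202,th))
for th in(134,140,146): print(stem("side",s["p"],366,279,th))
for n,a,(su,sv) in(("top",t,(393,202)),("side",s,(366,279))):
    C=cloud(n,a["d"]); v,u=np.mgrid[:384,:512]
    m=(abs(u-su)<15)&(abs(v-sv)<15)&(C[...,2]>65.5)&(C[...,2]<78); X=C[m][:,:2]; c=(X.min(0)+X.max(0))/2
    D=X-X.mean(0); an=np.angle((np.hypot(*D.T)**2*np.exp(4j*np.arctan2(D[:,1],D[:,0]))).sum())
    print(n,m.sum(),X.mean(0),c,np.degrees(an)/4,cv2.minEnclosingCircle(X.astype(np.float32)))
    # collar / control: top face 36..40 box rect
    m=(abs(u-su)<60)&(abs(v-sv)<60)&(C[...,2]>30)&(C[...,2]<46); print(cv2.minAreaRect(C[m][:,:2].astype(np.float32)))
s=manip.sense(); print(s["ee_pos"])
from scipy.spatial.transform import Rotation as R
print(R.from_rotvec(s["tool_rot"]).as_matrix().round(3))
E
```

```text
(array([ 555.08740083, -181.94319934]), np.float64(34.25142541619183), np.float64(5.312505650321167))
(array([ 555.00802725, -181.92212833]), np.float64(33.83003504977389), np.float64(5.084380120713837))
(array([ 554.92915912, -182.00531296]), np.float64(33.41354683666676), np.float64(4.871636722267529))
(array([ 553.59069073, -181.60658163]), np.float64(32.587339525632316), np.float64(5.87554445440656))
(array([ 553.41438674, -181.77340582]), np.float64(33.2144647973595), np.float64(5.363331866382324))
(array([ 553.36619207, -181.83849908]), np.float64(32.41010740593724), np.float64(4.727984483563544))
top 49 [ 554.19118584 -180.35681375] [ 554.64436666 -180.03637018] 32.97779462729639 ((554.7745361328125, -180.6490478515625), 10.8974609375)
((554.6641845703125, -180.75970458984375), (119.99491119384766, 120.34269714355469), 18.106231689453125)
side 82 [ 552.01835949 -181.62823577] [ 552.35468952 -181.23191013] 33.2889560296942 ((552.8755493164062, -180.462646484375), 11.418267250061035)
((552.7792358398438, -181.58355712890625), (121.49662017822266, 119.91632080078125), 18.397502899169922)
[217.03983907 585.80635252 230.79007401]
[[-0.938  0.347 -0.   ]
 [ 0.347  0.938 -0.001]
 [-0.    -0.001 -1.   ]]
```

Stem at about (554, -181, 70), rib angle 33°. Knob at about (585.3, 138.4), bar long axis -14.3°. The two views agree within 2 mm, so I'm moving above the knob.

```bash
python3 -m handwheel '[[0,[-0.83,-0.49,0],0],[0,[-0.83,-0.49,0],0],[0,[-0.83,-0.49,0],0],[0,[-0.83,-0.49,0],0],[0,[-0.83,-0.49,0],0]]'; python3 -m handwheel '[[0,[-0.83,-0.49,0],0],[0,[-0.83,-0.49,0],0],[0,[-0.83,-0.49,0],0],[0,[-0.83,-0.49,0],0],[0,[-0.83,-0.49,0],0]]'; python3 -m handwheel '[[0,[-0.83,-0.49,0],0],[0,[-0.83,-0.49,0],0],[0,[-0.83,-0.49,0],0],[0,[-0.83,-0.49,0],0],[0,[-0.83,-0.49,0],0]]'
```

```text
time_s: 0.6
ee_pos: [309.0, 473.2, 231.3]
tool_rot: [-0.557, -3.092, 0.0]
ft_force: [-0.5, 0.1, -0.4]
grip_width: 0.999
gripper_force: 0.0
time_s: 1.1
ee_pos: [399.5, 362.0, 231.2]
tool_rot: [-0.555, -3.092, -0.0]
ft_force: [-1.7, 0.7, -1.1]
grip_width: 1.001
gripper_force: 0.0
time_s: 1.6
ee_pos: [490.5, 250.6, 231.0]
tool_rot: [-0.553, -3.092, -0.0]
ft_force: [-0.3, -0.2, -0.2]
grip_width: 1.002
gripper_force: 0.0
```

```bash
python3 -m handwheel '[[0,[-0.85,-0.48,0],-0.017],[0,[-0.85,-0.48,0],-0.017],[0,[-0.85,-0.48,0.4],-0.017],[0,[-0.85,-0.48,0.8],-0.017],[0,[-0.85,-0.48,0.8],-0.017],[0,[-0.85,-0.48,0.8],-0.017],[0,[-0.85,-0.48,0.8],-0.017]]'
python3 - <<'E'
from h import *
s=manip.sense()
from scipy.spatial.transform import Rotation as R
M=R.from_rotvec(s["tool_rot"]).as_matrix(); e=np.array([585.3,138.4,29.5])-s["ee_pos"]
print(s["ee_pos"],M.round(3),np.degrees(np.arctan2(M[1,1],M[0,1])),(M.T@e)/150)
p,d=manip.capture("side"); cv2.imwrite("pics/side1.png",cv2.resize(p[100:320,120:420],(800,586)))
E
```

```text
time_s: 2.3
ee_pos: [584.9, 139.8, 111.9]
tool_rot: [-0.385, -3.117, -0.001]
ft_force: [-0.4, 0.9, 0.6]
grip_width: 1.002
gripper_force: 0.0
[584.94170325 139.80722038 111.88047474] [[-0.97   0.243 -0.001]
 [ 0.243  0.97   0.001]
 [ 0.001  0.    -1.   ]] 75.91909254873897 [-0.00498782 -0.00875417  0.54919607]
```

View pics/side1.png

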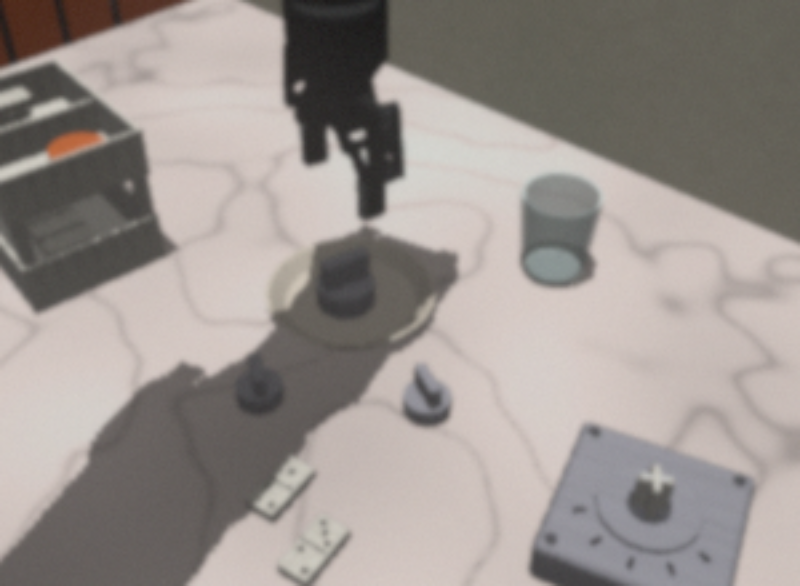

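The open gripper stands above the knob, fingers at (315,145) and (370,200), straddling the bar across its width. Now I'll lower it and grip.

```bash
python3 -m handwheel '[[0,[-0.005,-0.009,0.2],0],[0,[-0.005,-0.009,0.4],0],[0,[-0.005,-0.009,0.5],0],[0,[-0.005,-0.009,0.545],0],[0,[-0.005,-0.009,0.545],0],[0,[-0.005,-0.009,0.545],0]]' && python3 -m handwheel '[[60,[0,0,0],0],[120,[0,0,0],0],[170,[0,0,0],0],[190,[0,0,0],0],[200,[0,0,0],0],[210,[0,0,0],0],[225,[0,0,0],0],[255,[0,0,0],0],[255,[0,0,0],0],[255,[0,0,0],0],[255,[0,0,0],0]]'
```

```text
time_s: 2.95
ee_pos: [586.4, 136.6, 30.9]
tool_rot: [0.388, 3.116, 0.001]
ft_force: [-0.1, -0.7, 0.0]
grip_width: 1.001
gripper_force: 0.0
time_s: 4.05
ee_pos: [585.9, 136.3, 29.7]
tool_rot: [0.389, 3.117, 0.0]
ft_force: [0.3, -0.1, 5.8]
grip_width: 0.153
gripper_force: 59.2
```

```bash
python3 -m handwheel '[[255,[0,0,-0.04],0],[255,[0,0,-0.12],0],[255,[0,0,-0.3],0],[255,[0,0,-0.5],0],[255,[0,0,-0.67],0],[255,[0,0,-0.67],0],[255,[0,0,-0.67],0]]'
python3 - <<'E'
from h import *
s=manip.sense(); print(s["q"].round(2),s["ft_force"])
p,d=manip.capture("side"); np.savez("side2.npz",p=p,d=d); cv2.imwrite("pics/side2.png",cv2.resize(p[100:320,120:420],(800,586)))
E
```

```text
time_s: 4.75
ee_pos: [585.8, 136.2, 130.9]
tool_rot: [0.388, 3.116, 0.001]
ft_force: [-0.4, 0.9, 0.2]
grip_width: 0.15
gripper_force: 58.5
[-0.36  0.61  0.05  1.75 -0.04  0.78  1.03] [-0.42917957  0.8510975   0.24857264]
```

View pics/side2.png

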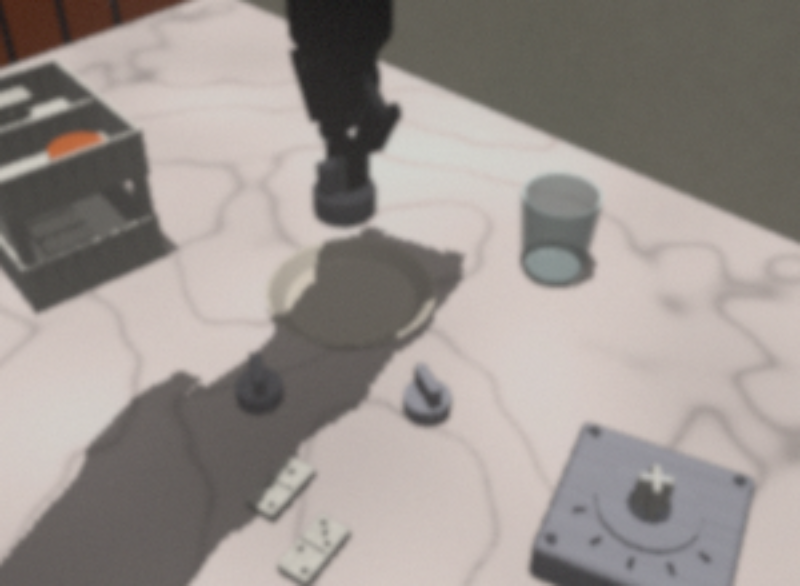

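Knob is held upright at (345,195) in the crop, and the dish (355,290) is empty and undisturbed. Carrying it over to the stem.

```bash
python3 -m handwheel '[[255,[-0.05,-0.3,0],0],[255,[-0.104,-0.6,0],0],[255,[-0.104,-0.7,0],0],[255,[-0.104,-0.7,0],0]]'; python3 -m handwheel '[[255,[-0.05,-0.3,0],0],[255,[-0.104,-0.6,0],0],[255,[-0.104,-0.7,0],0],[255,[-0.104,-0.7,0],0]]'; python3 -m handwheel '[[255,[-0.05,-0.3,0],0.02],[255,[-0.104,-0.6,0],0.04],[255,[-0.104,-0.7,0],0.06],[255,[-0.104,-0.7,0],0.08],[255,[-0.104,-0.7,0],0.1],[255,[-0.104,-0.7,0],0.119],[255,[-0.104,-0.7,0],0.119],[255,[-0.104,-0.7,0],0.119]]'
cat > chk.py <<'E'
from h import *
from scipy.spatial.transform import Rotation as R
def tool():
    s=manip.sense(); M=R.from_rotvec(s["tool_rot"]).as_matrix()
    print(s["time_s"],s["ee_pos"].round(1),"yaw y",np.degrees(np.arctan2(M[1,1],M[0,1])).round(1),"tilt",M[:,2].round(3),"f",s["ft_force"].round(1),s["q"].round(2)); return s,M
E
python3 - <<'E'
from chk import *
s,M=tool()
p,d=manip.capture("side"); np.savez("side3.npz",p=p,d=d); f,cx,cy,T=cal("side")
q=np.linalg.inv(T)@np.r_[s["ee_pos"]-[0,0,25],1]; u,v=q[0]/q[2]*f+cx,q[1]/q[2]*f+cy; print("bottom px",u,v)
C=cloud("side",d); vv,uu=np.mgrid[:384,:512]; m=(abs(uu-u)<35)&(abs(vv-v)<35)&(C[...,2]>s["ee_pos"][2]-30)&(C[...,2]<s["ee_pos"][2]-4)
X=C[m]; print(m.sum(),X.min(0),X.max(0))
# skirt side points: fit circle radius 26
from scipy.optimize import least_squares
Y=X[(X[:,2]<s["ee_pos"][2]-6)]
r=least_squares(lambda c:np.hypot(Y[:,0]-c[0],Y[:,1]-c[1])-26,s["ee_pos"][:2],loss="soft_l1"); print("skirt centre",r.x,"minus TCP",M.T[:2,:2]@(r.x-s["ee_pos"][:2]),np.median(abs(r.fun)))
cv2.imwrite("pics/side3.png",cv2.resize(p[170:330,280:490],(788,600)))
E
```

```text
time_s: 5.2
ee_pos: [574.1, 27.5, 129.3]
tool_rot: [-0.395, -3.115, 0.002]
ft_force: [0.1, 0.9, -1.3]
grip_width: 0.152
gripper_force: 58.7
time_s: 5.6
ee_pos: [563.7, -76.8, 129.5]
tool_rot: [-0.393, -3.116, 0.001]
ft_force: [0.3, 0.7, -0.9]
grip_width: 0.155
gripper_force: 58.9
time_s: 6.4
ee_pos: [554.2, -179.1, 129.7]
tool_rot: [-1.492, -2.764, -0.0]
ft_force: [0.5, 0.4, -1.8]
grip_width: 0.149
gripper_force: 58.9
6.4 [ 554.2 -179.1  129.7] yaw y 33.3 tilt [-0.  0. -1.] f [ 0.5  0.4 -1.8] [ 0.04  0.6   0.25  1.81 -0.2   0.76  0.97]
bottom px 368.72640285516565 263.7122434743335
299 [ 526.29012916 -205.17215139  105.36578447] [ 559.69721943 -157.44021455  125.63896475]
skirt centre [ 553.81449848 -178.83813734] minus TCP [ 0.40902067 -0.1625134 ] 0.3272348728391705
```

View pics/side3.png

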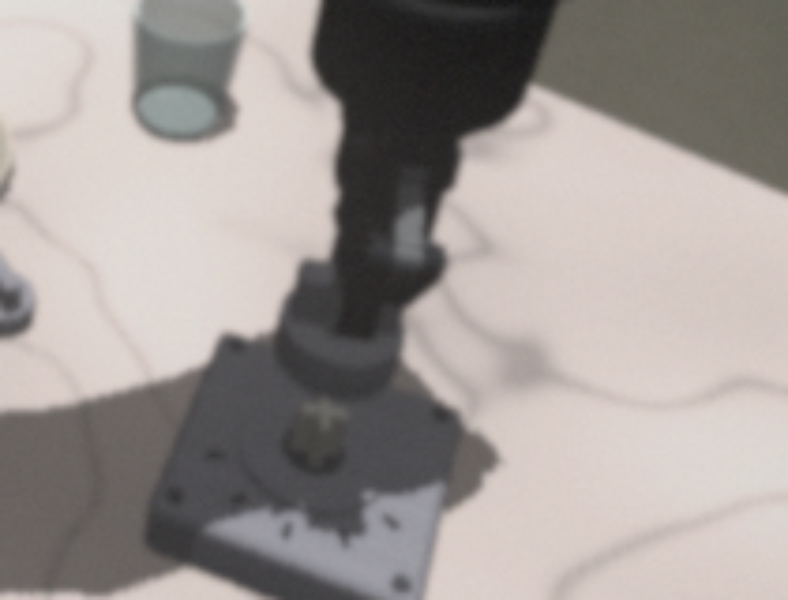

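Knob hangs at (340,335) above the stem cross at (320,415), in line in yaw. It needs about 2.6 mm in -y.

```bash
python3 -m handwheel '[[255,[-0.012,-0.013,0.05],0],[255,[-0.012,-0.013,0.12],0],[255,[-0.012,-0.013,0.18],0],[255,[-0.012,-0.013,0.2],0],[255,[-0.012,-0.013,0.2],0],[255,[-0.012,-0.013,0.2],0],[255,[-0.012,-0.013,0.2],0]]'
python3 - <<'E'
from chk import *
s,M=tool(); s,M=tool()
p,d=manip.capture("side"); C=cloud("side",d); vv,uu=np.mgrid[:384,:512]; f,cx,cy,T=cal("side")
q=np.linalg.inv(T)@np.r_[s["ee_pos"]-[0,0,15],1]; u,v=q[0]/q[2]*f+cx,q[1]/q[2]*f+cy
Z=C[...,2]; z=s["ee_pos"][2]; X=C[(abs(uu-u)<35)&(abs(vv-v)<35)&(Z>z-22)&(Z<z-6)]
from scipy.optimize import least_squares
r=least_squares(lambda c:np.hypot(X[:,0]-c[0],X[:,1]-c[1])-26,s["ee_pos"][:2],loss="soft_l1"); print("skirt",r.x,np.median(abs(r.fun)), "zmin",C[(abs(uu-u)<35)&(abs(vv-v)<35)&(Z>z-30)&(Z<z)][:,2].min())
m=(abs(uu-366)<75)&(abs(vv-285)<75)&(Z>30)&(Z<46); print(cv2.minAreaRect(C[m][:,:2].astype(np.float32)))
# bar yaw: exposed bar top
E
```

```text
time_s: 7.15
ee_pos: [553.3, -183.3, 100.4]
tool_rot: [1.5, 2.76, 0.0]
ft_force: [0.5, -1.1, -0.9]
grip_width: 0.152
gripper_force: 58.9
7.15 [ 553.3 -183.3  100.4] yaw y 33.0 tilt [ 0.001 -0.    -1.   ] f [ 0.5 -1.1 -0.9] [ 0.05  0.64  0.23  1.83 -0.22  0.7   0.99]
7.15 [ 553.3 -183.3  100.4] yaw y 33.0 tilt [ 0.001 -0.    -1.   ] f [ 0.5 -1.1 -0.9] [ 0.05  0.64  0.23  1.83 -0.22  0.7   0.99]
skirt [ 552.96408695 -183.05469042] 0.3352965857234853 zmin 75.09004020325091
((552.966796875, -181.4619903564453), (121.59867858886719, 119.92649841308594), 18.36037826538086)
```

```bash
python3 -m handwheel '[[255,[0.008,0.0055,0],0],[255,[0.008,0.0055,0],0],[255,[0.008,0.0055,0.013],0],[255,[0.008,0.0055,0.026],0],[255,[0.008,0.0055,0.039],0],[255,[0.008,0.0055,0.052],0],[255,[0.008,0.0055,0.066],0],[255,[0.008,0.0055,0.066],0],[255,[0.008,0.0055,0.066],0]]'
```

```text
time_s: 8.1
ee_pos: [553.2, -181.7, 90.1]
tool_rot: [-1.5, -2.76, -0.0]
ft_force: [0.6, 0.7, -1.4]
grip_width: 0.151
gripper_force: 58.9
```

No force with the underside 4.6 mm below the stem top, so it's meshed. Sliding on down.

```bash
python3 -m handwheel '[[255,[0,0,0.02],0],[255,[0,0,0.04],0],[255,[0,0,0.06],0],[255,[0,0,0.08],0],[255,[0,0,0.09],0],[255,[0,0,0.09],0]]'; python3 -m handwheel '[[255,[0,0,0.01],0],[255,[0,0,0.02],0],[255,[0,0,0.02],0],[255,[0,0,0.02],0]]'
```

```text
time_s: 8.7
ee_pos: [553.2, -181.7, 76.6]
tool_rot: [1.5, 2.76, 0.0]
ft_force: [0.7, 1.1, 3.9]
grip_width: 0.147
gripper_force: 59.5
time_s: 9.1
ee_pos: [553.3, -181.7, 73.8]
tool_rot: [1.5, 2.76, 0.0]
ft_force: [-0.5, 1.2, 5.4]
grip_width: 0.152
gripper_force: 59.8
```

```bash
python3 -m handwheel '[[255,[0,0,0.01],0],[255,[0,0,0.02],0],[255,[0,0,0.03],0],[255,[0,0,0.03],0],[255,[0,0,0.03],0],[255,[0,0,0.03],0]]'
python3 - <<'E'
from chk import *
p,d=manip.capture("side"); tool(); cv2.imwrite("pics/side4.png",cv2.resize(p[130:330,200:466],(798,600)))
E
```

```text
time_s: 9.7
ee_pos: [553.3, -181.8, 69.5]
tool_rot: [1.5, 2.76, 0.0]
ft_force: [-0.8, 1.3, 9.9]
grip_width: 0.155
gripper_force: 60.3
9.75 [ 553.3 -181.8   69.5] yaw y 32.9 tilt [ 0.  0. -1.] f [-0.3  1.6  9. ] [ 0.06  0.69  0.22  1.84 -0.23  0.64  1.  ]
```

View pics/side4.png

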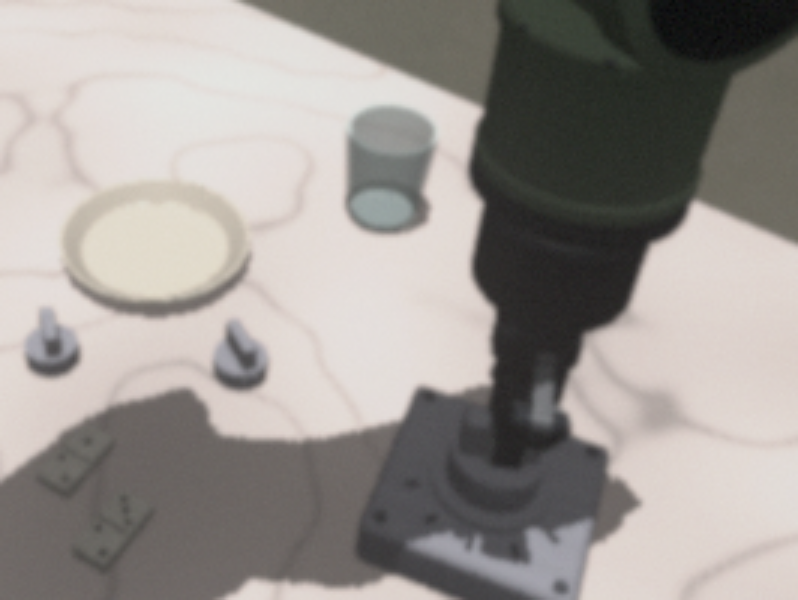

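The knob sits low on the collar at (495,460), still gripped. Force and travel agree on about 9 mm of stem travel, and the dish and glass are untouched.

```bash
python3 -c "
from station import manip
print(manip.job_done())"
```

```text
the job is handed in; nothing more can be done
None
```

I fitted the largest knob fully home on the fan-control stem and handed the job in at about 10 s, still gripping it and holding the stem in about 9 of its 12 mm with roughly 11 N. The bystanders looked undisturbed in the last picture, though the caddy was out of that view. No verdict came back.

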